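# Drive the seized pin out of a clevis block with a drift punch

## Task

The headed pin in the blue clevis block is seized. Take the drift punch out of its wooden stand, feel along the black line on top of the block until the tip drops into the pin's bore, and press the pin steadily out downward until it stops on the rubber pad below, never pressing the punch on the block or pin with more than 25 N. Then stand the punch upright in its stand again, seated on its shoulder, and let go; leave the brass weight, the ring gauge and the plug gauge where they are.

Things in the scene. Friction and masses are not known exactly. Their poses are not given: they have to be found in the camera images.
- block: Fixed clevis block, right: base 120 (x) x 80 (y) x 10 mm, two blue cheeks along x, between them an aluminium bush bar 72 x 26.5 mm; tops flush, 74 mm above the table. Origin: centre of underside. The bar is clamped fast up to 14 mm off-centre along block x (not in the poses). In the bar's centre is the only hole: a vertical through bore, 11 mm wide, 24 mm deep, 1 mm chamfer, open space below.
- block_line (a point): Middle of the black line on the block's top face, 74 mm above the table; axes as the block's, the line runs along x. The bore's centre lies on this line, up to 14 mm to either side of this point; elsewhere the face is flat and closed.
- pin (a joint): Travel of the seized brass pin down its bore, m: starts at 0 to 0.003, stops on the rubber pad at 0.022. Pin 9.4 mm thick, head underneath. At 0 its top is 4 to 10 mm below the block's top face, at 0.022 26 to 32 mm below it (out of the bore), as the pad's height is set anew each time. It resists with about 6 N plus 1 N per 10 mm/s and stays where left; at the pad the force rises steeply.
- punch: Drift punch, loose, about 110 g, 118 mm long, upright in the stand. Origin: centre of the flat tip; z runs up along the punch. Tip rod 8 mm thick from z = 0 to 44 mm, then a flat shoulder and a round dark steel handle 16 mm thick from z = 44 to 118 mm (red band near the shoulder). Grip the handle.
- punch_tip (a point): The centre of the punch's flat tip; axes as the punch's.
- stand: Fixed wooden stand on the left, 64 x 64 x 50 mm. Origin: centre of underside. Vertical 11 mm through hole in the middle, 2 mm chamfer; the punch hangs in it by its shoulder on the stand's top, its tip 6 mm above the table. The tall spring tester stands between stand and block, beyond x = 0.53 m: carry the punch round in front of it.
- stand_hole0 (a point): Centre of the mouth of the stand's hole, at its top face, 50 mm above the table.
- weight: Bystander: brass-coloured weight, 34 mm across, 42 mm high, beside the block. Origin: centre of the underside.
- ring_gauge: Bystander: steel ring gauge lying flat, 52 mm across, 14 mm high, beside the block. Origin: centre of the underside.
- plug_gauge: Bystander: steel plug gauge lying down, 96 mm long (its y), 18 mm thick, beside the stand. Origin: under its middle.
Mind the look-alikes: they are no part of the job. Of the things shaped like the stand, the wooden one is meant.

How it is judged (in metres and radians):
On the way, in this order (a step that is already met when the one before it is completed fails the run):
1. the punch is lifted clear of its stand (height (world z) of punch_tip above 0.07 m), for 0.1 s.
2. the punch tip is in the bore and has driven the pin down onto the pad (value of joint pin above 0.0205 m and z of punch_tip in the frame of block_line below -0.023 m and horizontal distance between punch_tip and block_line below 0.018 m), for 0.1 s.
At the end, for the whole second after the job is handed in: The pin is driven down at least 20.5 mm (on the pad at 22 mm); the punch is released, at rest and upright (within 0.12 rad) in the stand's hole, its tip within 5 mm of the hole's axis and under 9 mm above the table (shoulder seated) (value of joint pin above 0.0205 m and horizontal distance between punch_tip and stand_hole0 below 0.005 m and height (world z) of punch_tip below 0.009 m and angle between punch's own z axis and vertical below 0.12 rad and linear speed of punch below 0.02 m/s); the robot touches nothing.
It fails at once if the punch presses on the block, bush or pin with more than 25 N (contact force between punch and block above 25 N).
It fails at once if the weight is moved by more than 15 mm (distance of weight from where it was at the start of the episode above 0.015 m).
It fails at once if the ring gauge is moved by more than 15 mm (distance of ring_gauge from where it was at the start of the episode above 0.015 m).
It fails at once if the plug gauge is moved by more than 15 mm (distance of plug_gauge from where it was at the start of the episode above 0.015 m).
It also fails if it takes over 70 s, if anything falls off the work surface, if the arm or the gripper's body presses on something with over 40 N, if the wrist force passes 120 N, or if a joint passes its speed limit or range.

## Robot

A 6-joint arm with a two-finger parallel gripper is mounted at the origin on a cart in front of the work surface, level with it; the furniture and walls round the work are solid. World frame = base frame: x ahead of the robot, y to its left, z up, the work surface at z = 0. Lengths are in mm, angles in degrees, forces in N, time in s.
With the tool pointing down it reaches from about 300 to 850 mm from the base axis. Payload 4.2 kg.
Tool frame: the origin (TCP) lies at the centre of the arm's flange, where the gripper is bolted on; the fingertips stand 191 mm ahead of it and the grasp point (between the pads) lies 172 mm ahead of it; z points along the fingers, x is the direction in which the jaws open and shut, and the axes are right-handed (so a half turn about z gives the same grasp; the last joint's range is limited). The gripper opens to 91 mm and grips with 3 to 60 N. Pads are 32 mm wide; open, the fingers measure 118 mm over their backs; the gripper's body (76 mm by 178 mm) begins 60 mm behind the grasp point.
Start: joints at [-74.198, 18.312, 89.639, -0, 72.044, -1.146], TCP at [167.614, -550.026, 404.776] pointing down, gripper open.
Joint ranges: [-177.97, 177.97], [-48.28, 115.42], [12.27, 149.76], [-77.06, 257.06], [2.81, 150.46], [-146.56, 146.56]. Speed limits (degrees/s): [147.25, 147.25, 180, 180, 180, 180].

## Interface

Orientations are given as [roll, pitch, yaw] about the fixed x, y, z axes, in that order (R = Rz(yaw) Ry(pitch) Rx(roll)).
In Python, from workcell import telemetry, imaging, env gives the robot as it stands. The module is installed in compiled form; this text tells all that it offers.
- The arm moves only by the tool jog_arm, never from a script. Its argument "series" is a list of rows, each a list of 3 entries, a list of its own where there are three numbers: the shift along the world's x, y, z in mm, then the turn, a rotation vector about the world's x, y, z in rad, then the opening, from 0 (shut) to 1 (fully open). In form: [[[x, y, z], [ax, ay, az], jaw], ...]. A call has exactly 5 rows; each row is the pose to reach, as a shift and turn from the pose measured when the call began; what a row does not reach only later rows make up. A row lasts 1/12 s, in which the tool goes at most 41.7 mm and 7.16 degrees, less where a joint would pass 70% of its speed; a pose out of reach is approached as far as the arm can. A call with a gripper value outside its range is refused whole. The fingers move at their own pace and stop on an object; "squeeze" is the grip in N (left out, the last holds). Time passes only in rows, so rows that repeat a pose let the fingers close, or fill a call up. It gives the time, the measured TCP pose, the force and the opening at its end, in the units of the state.
- telemetry.state(): the state, without advancing time (a new reading comes with each control period).
- imaging.grab_frame(name): name is "scene" or "top" or "wrist"; returns a dict with "pixels" (420x560x3 uint8, red, green, blue), "fov_y" (degrees; the focal length in pixels is half the picture's height over the tangent of half this angle, whatever the lens; pixels are square), "cx", "cy" (the principal point, pixels), "R" (3x3) and "t" (3): a world point X has camera coordinates R X + t; the wrist camera has in their place "T_tool_cam" (4x4, takes a point from camera to tool coordinates, whose origin is the TCP and whose axes are the tool frame's). Camera axes: x right, y down, z forward; pixel columns grow to the right and rows downward; lengths in mm; the calibration is good to about 2 mm. A picture is of the moment at which its call begins: read the wrist's pose just before it. There is no depth.
- env.job_done(): hands the job in, once; it reports no verdict.
The state is a dict: "time_s": time; "qpos": joint angles; "qvel": joint speeds; "effort": joint torques, N m; "ee_pos": TCP position; "ee_rot": TCP orientation; "force": force on the tool from outside, world axes, zero at the start; "torque": the same for the moment, N m; "gripper_width": finger opening in mm.
Only numpy, scipy, OpenCV 4.12 (cv2) and the standard library are available. Lean on these libraries where they do the work, as an engineer would, in place of code of your own. Each camera call takes 0.05 s, during which the arm holds its last target.

## Working session

There is one attempt and no reset: what is moved stays moved. The work goes in short steps, Python scripts to look and compute and a tool call to move; the robot and the scene stay as the last step left them, time stands still between calls to the robot, and variables do not carry over. Pictures are saved under pics/ and viewed, and the job is handed in when it is done.

Besides the shell and the picture viewer there is one more tool, called after ">>>" as name(argument=value, ...), one argument or row to a line, values as JSON. jog_arm: Moves the arm, as the interface text tells. Its arguments: {"type":"object","properties":{"series":{"type":"array"},"squeeze":{"type":"number"}},"required":["series"]}

```bash
mkdir -p pics; cat > h.py <<'E'
from workcell import telemetry, imaging, env
import numpy as np, cv2
from scipy.spatial.transform import Rotation as Ro
def grab(name,save=None):
    s=telemetry.state(); f=imaging.grab_frame(name)
    if save: cv2.imwrite('pics/'+save+'.png',f['pixels'][:,:,::-1])
    im=f['pixels']; F=im.shape[0]/2/np.tan(np.radians(f['fov_y'])/2)
    if 'R' in f: R=np.array(f['R']);t=np.array(f['t'])
    else:
        T=np.array(f['T_tool_cam']);W=np.eye(4);W[:3,:3]=Ro.from_euler('xyz',s['ee_rot'],degrees=True).as_matrix();W[:3,3]=s['ee_pos']
        M=np.linalg.inv(W@T);R=M[:3,:3];t=M[:3,3]
    return im,dict(F=F,cx=f['cx'],cy=f['cy'],R=R,t=t),f
def ray(c,u,v):
    d=np.array([(u-c['cx'])/c['F'],(v-c['cy'])/c['F'],1.]);d=c['R'].T@d
    return -c['R'].T@c['t'],d
def onz(c,u,v,z):
    o,d=ray(c,u,v);return o+d*(z-o[2])/d[2]
def proj(c,X):
    p=c['R']@np.array(X,float)+c['t'];return c['F']*p[0]/p[2]+c['cx'],c['F']*p[1]/p[2]+c['cy']
E
python3 - <<'E'
from h import *
print(telemetry.state())
for n in('scene','top','wrist'):
    im,c,f=grab(n,n+'0'); print(n,{k:v for k,v in f.items() if k!='pixels'})
E
```

```text
{'time_s': 0.0, 'qpos': array([-7.42008088e+01,  1.83509363e+01,  8.97065292e+01, -9.68005466e-04,
        7.20447664e+01, -1.14498645e+00]), 'qvel': array([ 0.00385466, -0.00783276,  0.01630532,  0.00618084,  0.00092336,
       -0.03286786]), 'effort': array([ 1.49586827e-03, -4.12453651e+01, -2.31972170e+01,  7.27981701e-02,
        4.53451287e-02, -1.43034804e-04]), 'ee_pos': array([ 167.53810976, -549.86957753,  403.92622174]), 'ee_rot': array([-1.79998877e+02,  1.02229853e-01, -7.30555221e+01]), 'force': array([-0.41705614, -0.22178092, -0.01812958]), 'torque': array([-0.03557968, -0.0171907 ,  0.0585251 ]), 'gripper_width': 91.08333410040568}
scene {'fov_y': 46.76857076624964, 'cx': 277.37775280570395, 'cy': 218.84484448818293, 'R': array([[-0.61034864, -0.79205165,  0.01134554],
       [-0.41706425,  0.30914364, -0.85468569],
       [ 0.67344781, -0.52638806, -0.51902182]]), 't': array([ 322.56478823,  288.26987633, 1151.9365665 ])}
top {'fov_y': 54.3823427384041, 'cx': 283.5189379138458, 'cy': 206.14466754190772, 'R': array([[ 0.02307451, -0.99973296, -0.00125384],
       [-0.9951043 , -0.02284709, -0.09615327],
       [ 0.09609895,  0.00346639, -0.99536575]]), 't': array([  -9.18568514,  540.43380426, 1280.63916747])}
wrist {'fov_y': 71.46770250569591, 'cx': 276.1480164839301, 'cy': 213.27705849707732, 'T_tool_cam': array([[ 9.99999526e-01, -7.29356877e-04,  6.45331043e-04,
         2.77158420e-02],
       [ 5.39782352e-04,  9.66655971e-01,  2.56078002e-01,
        -7.15250691e+01],
       [-8.10585358e-04, -2.56077532e-01,  9.66655906e-01,
         2.07563187e+01],
       [ 0.00000000e+00,  0.00000000e+00,  0.00000000e+00,
         1.00000000e+00]])}
```

View pics/scene0.png

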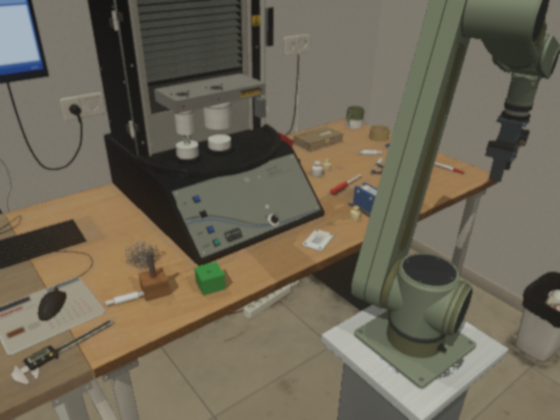

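View pics/top0.png

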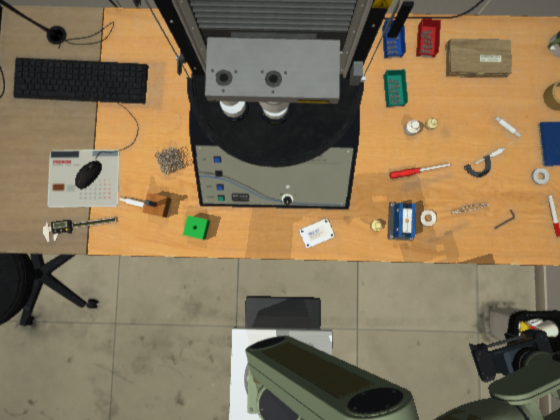

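View pics/wrist0.png

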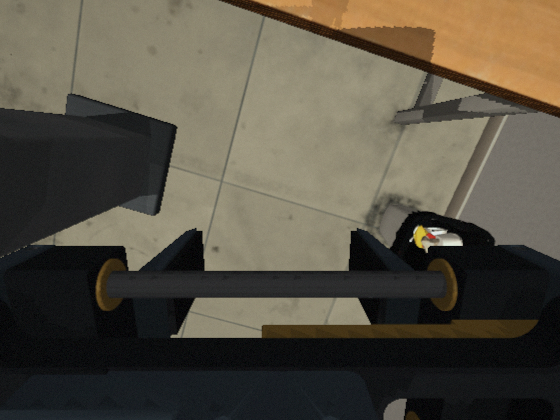

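The top view shows the wooden stand with the punch near (157,204), the green decoy at (197,226), the block at (402,220), the weight at (377,225) and the ring gauge at (428,218). I'll zoom in on these.

```bash
python3 - <<'E'
from h import *
im,c,f=grab('top');im2,c2,_=grab('scene')
def crop(im,x,y,w,h,s): return cv2.resize(im[y:y+h,x:x+w],None,fx=s,fy=s,interpolation=cv2.INTER_CUBIC)[:,:,::-1]
a=crop(im,115,175,100,70,6);b=crop(im,360,190,90,65,6)
cv2.imwrite('pics/tl.png',a);cv2.imwrite('pics/tr.png',b)
cv2.imwrite('pics/sl.png',crop(im2,95,235,140,75,5));cv2.imwrite('pics/sr.png',crop(im2,325,170,75,60,8))
for u,v,z in[(157,200,50),(402,220,74),(377,225,42),(428,218,14),(197,226,50)]:print(onz(c,u,v,z).round())
E
```

```text
[548. 401.  50.]
[ 502. -361.   74.]
[ 486. -292.   42.]
[ 514. -462.   14.]
[470. 272.  50.]
```

View pics/tl.png

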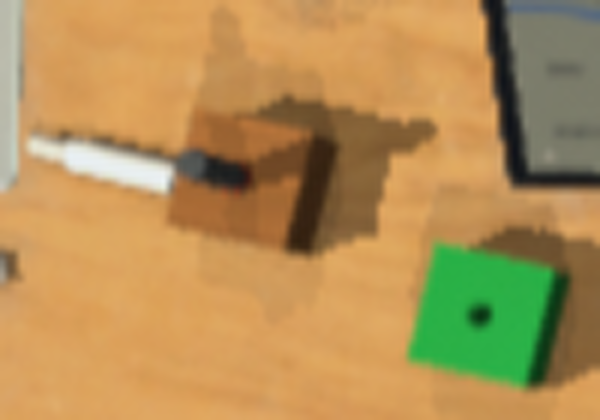

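View pics/tr.png

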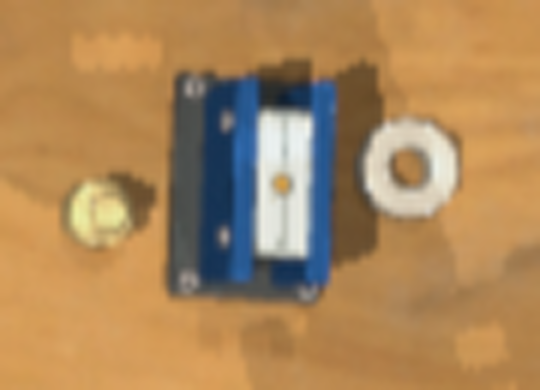

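View pics/sl.png

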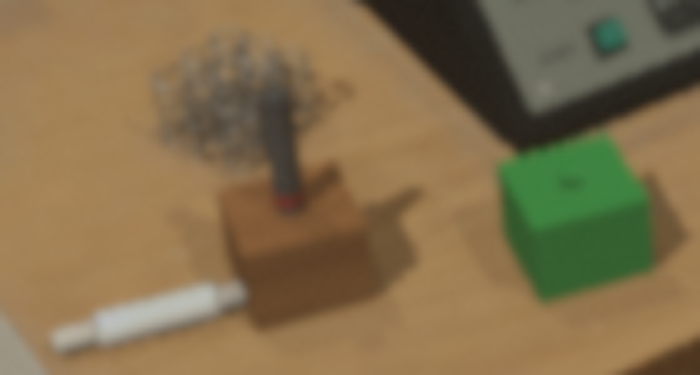

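View pics/sr.png

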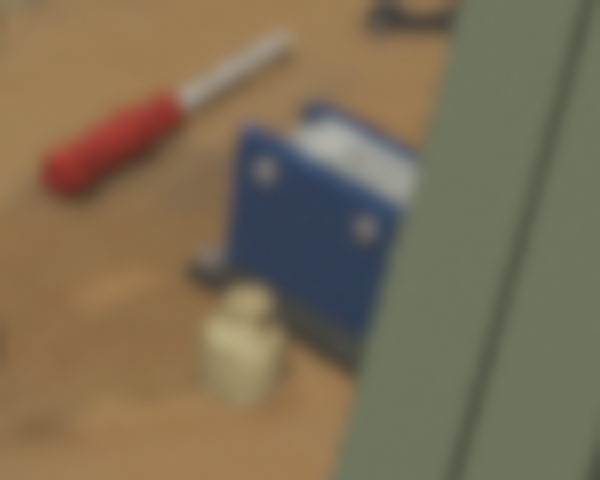

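>>> jog_arm(
  series=[
    [[38,10,0],[0,0,0.12],1],
    [[75,22,0],[0,0,0.24],1],
    [[112,35,0],[0,0,0.36],1],
    [[150,48,0],[0,0,0.48],1],
    [[185,60,0],[0,0,0.6],1],
  ],
)

```text
time_s: 0.67
ee_pos: [354.4, -489.0, 404.3]
ee_rot: [-180.0, 0.0, -38.3]
force: [0.3, -0.2, -0.2]
gripper_width: 91.2
```

>>> jog_arm(
  series=[
    [[35,12,0],[0,0,0.12],1],
    [[70,24,0],[0,0,0.24],1],
    [[100,40,0],[0,0,0.36],1],
    [[120,55,0],[0,0,0.48],1],
    [[130,60,0],[0,0,0.6],1],
  ],
)

```text
time_s: 1.08
ee_pos: [487.1, -426.8, 403.8]
ee_rot: [-179.9, 0.0, -3.4]
force: [-0.6, -1.0, 0.2]
gripper_width: 91.1
```

>>> jog_arm(
  series=[
    [[0,0,0],[0,0,0.08],1],
    [[0,0,0],[0,0,0.08],1],
    [[0,0,0],[0,0,0.08],1],
    [[0,0,0],[0,0,0.08],1],
    [[0,0,0],[0,0,0.08],1],
  ],
)

```text
time_s: 1.5
ee_pos: [486.6, -427.2, 403.8]
ee_rot: [-179.9, 0.0, 1.0]
force: [-0.0, 0.2, 0.8]
gripper_width: 91.5
```

```bash
python3 - <<'E'
from h import *
im,c,f=grab('wrist','w1');np.savez('w1.npz',im=im,**c)
E
```

```text
(no output)
```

View pics/w1.png

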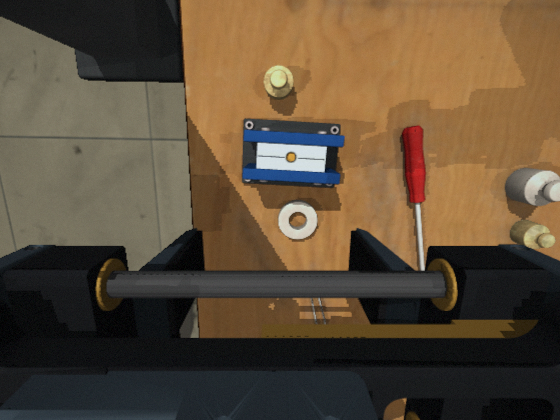

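The wrist view shows the blue block with the white bush bar from (257,142) to (326,172). The black line lies at row ~157, and the brass pin is visible in the bore at about (291,157).

```bash
python3 - <<'E'
from h import *
d=np.load('w1.npz');c={k:d[k] for k in('F','cx','cy','R','t')};im=d['im']
cv2.imwrite('pics/w1c.png',cv2.resize(im[110:195,235:350],None,fx=7,fy=7,interpolation=cv2.INTER_CUBIC)[:,:,::-1])
hsv=cv2.cvtColor(im,cv2.COLOR_RGB2HSV)
def cent(m,x0,x1,y0,y1):
    mm=np.zeros_like(m);mm[y0:y1,x0:x1]=m[y0:y1,x0:x1];ys,xs=np.nonzero(mm);return xs.mean(),ys.mean(),len(xs)
g=((hsv[...,1]>80)&(hsv[...,0]<30)).astype(np.uint8)
u,v,n=cent(g,275,306,146,168);print(u,v,n,onz(c,u,v,74),onz(c,u,v,68))
w=((hsv[...,1]<50)&(hsv[...,2]>150)).astype(np.uint8)
mm=np.zeros_like(w);mm[136:178,245:340]=w[136:178,245:340];ys,xs=np.nonzero(mm)
r=cv2.minAreaRect(np.c_[xs,ys].astype(np.float32));print(r)
print([onz(c,*p,74).round(1) for p in cv2.boxPoints(r)], onz(c,*r[0],74))
# top
im,c,_=grab('top');hsv=cv2.cvtColor(im,cv2.COLOR_RGB2HSV)
for z in(74,68):print('top',onz(c,407,220.6,z))
E
```

```text
290.4264705882353 156.73529411764707 68 [ 499.91479867 -375.69898388   74.        ] [ 500.20441936 -376.0909941    68.        ]
((290.9190368652344, 157.16680908203125), (69.34402465820312, 25.672407150268555), 3.2704882621765137)
[array([ 463.6, -388. ,   74. ]), array([ 465.1, -361.7,   74. ]), array([ 536.6, -364.5,   74. ]), array([ 536.7, -390.9,   74. ])] [ 500.44130323 -376.13256687   74.        ]
top [ 500.03437145 -376.56637823   74.        ]
top [ 500.44199687 -378.36395503   68.        ]
```

View pics/w1c.png

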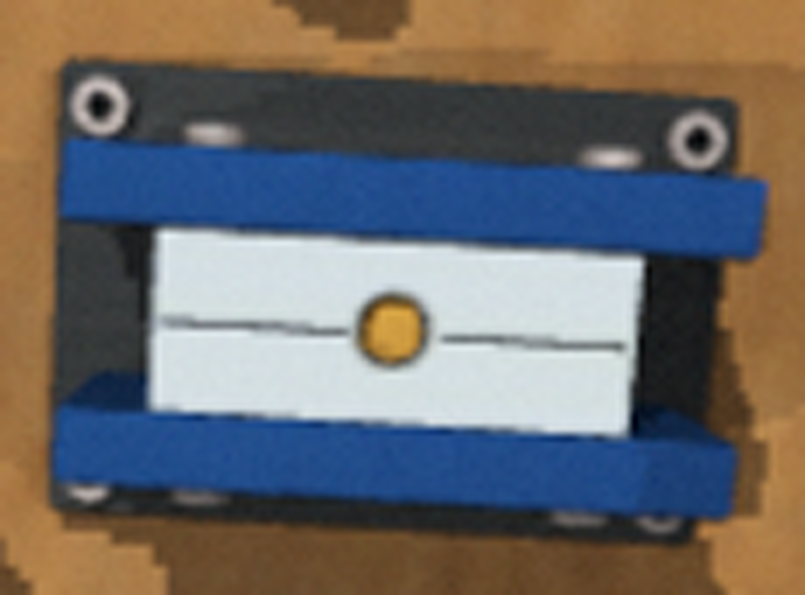

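>>> jog_arm(
  series=[
    [[-18,36,0],[0,0,0],1],
    [[-36,72,0],[0,0,0],1],
    [[-54,108,0],[0,0,0],1],
    [[-72,144,0],[0,0,0],1],
    [[-88,180,0],[0,0,0],1],
  ],
)

```text
time_s: 2.02
ee_pos: [397.0, -245.9, 403.8]
ee_rot: [-179.9, 0.0, 0.9]
force: [-0.2, 0.9, 0.2]
gripper_width: 91.5
```

>>> jog_arm(
  series=[
    [[0,40,0],[0,0,0],1],
    [[0,80,0],[0,0,0],1],
    [[0,120,0],[0,0,0],1],
    [[0,160,0],[0,0,0],1],
    [[0,200,0],[0,0,0],1],
  ],
)

```text
time_s: 2.43
ee_pos: [396.1, -44.5, 404.3]
ee_rot: [-179.9, -0.1, 0.8]
force: [1.6, 0.5, 0.3]
gripper_width: 91.2
```

>>> jog_arm(
  series=[
    [[0,40,0],[0,0,0],1],
    [[0,80,0],[0,0,0],1],
    [[0,120,0],[0,0,0],1],
    [[0,160,0],[0,0,0],1],
    [[0,200,0],[0,0,0],1],
  ],
)

```text
time_s: 2.85
ee_pos: [395.5, 157.1, 404.8]
ee_rot: [-179.9, -0.1, 0.7]
force: [1.9, -0.2, -0.3]
gripper_width: 91.4
```

>>> jog_arm(
  series=[
    [[20,36,0],[0,0,0],1],
    [[40,72,0],[0,0,0],1],
    [[60,108,0],[0,0,0],1],
    [[80,144,0],[0,0,0],1],
    [[100,180,0],[0,0,0],1],
  ],
)

```text
time_s: 3.27
ee_pos: [496.1, 338.7, 404.9]
ee_rot: [-179.9, -0.2, 0.7]
force: [0.8, -0.6, 0.9]
gripper_width: 91.4
```

>>> jog_arm(
  series=[
    [[15,10,0],[0,0,0],1],
    [[30,20,0],[0,0,0],1],
    [[30,20,0],[0,0,0],1],
    [[30,20,0],[0,0,0],1],
    [[30,20,0],[0,0,0],1],
  ],
)

```text
time_s: 3.68
ee_pos: [525.7, 357.9, 404.8]
ee_rot: [-179.9, -0.1, 0.6]
force: [0.1, -0.4, -0.1]
gripper_width: 91.3
```

```bash
python3 - <<'E'
from h import *
im,c,f=grab('wrist','w2');np.savez('w2.npz',im=im,**c)
im,c,f=grab('top')
print(onz(c,155.8,205,50),onz(c,145.8,202,124),telemetry.state()['ee_pos'])
E
```

```text
[532.59371241 404.15931961  50.        ] [534.00917042 410.73654472 124.        ] [525.47724086 357.74997789 405.37282486]
```

View pics/w2.png

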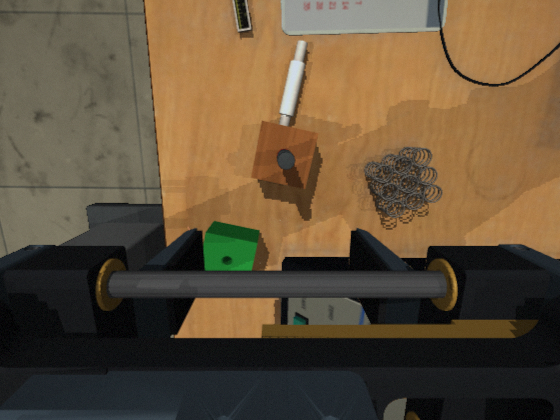

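```bash
python3 - <<'E'
from h import *
d=np.load('w2.npz');c={k:d[k] for k in('F','cx','cy','R','t')};im=d['im']
cv2.imwrite('pics/w2c.png',cv2.resize(im[110:200,240:340],None,fx=8,fy=6.6,interpolation=cv2.INTER_CUBIC)[:,:,::-1])
hsv=cv2.cvtColor(im,cv2.COLOR_RGB2HSV)
m=((hsv[...,1]<60)).astype(np.uint8)[145:175,270:300]
ys,xs=np.nonzero(m);print(len(xs))
r=cv2.minEnclosingCircle(np.c_[xs+270,ys+145].astype(np.float32));print(r,onz(c,*r[0],124))
m=((hsv[...,1]>110)&(hsv[...,0]<18)&(hsv[...,2]>60)).astype(np.uint8)
# project candidate axis
for z in(50,124):print(proj(c,(536,401.5,z)))
E
```

```text
262
((284.9902038574219, 159.10784912109375), 9.943657875061035) [532.93593524 410.3418265  124.        ]
(np.float64(285.55547276073435), np.float64(162.12110269169236))
(np.float64(288.26067326317235), np.float64(169.25914270445458))
```

View pics/w2c.png

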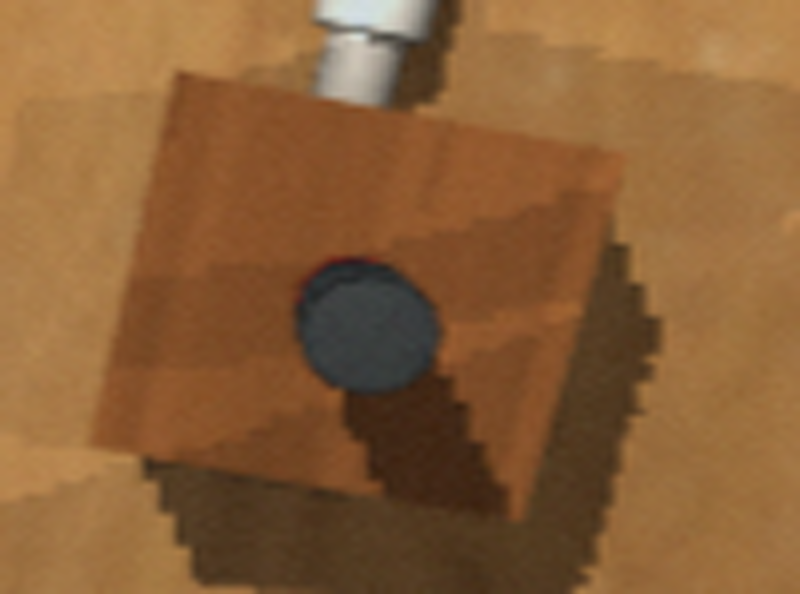

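```bash
python3 - <<'E'
from h import *
d=np.load('w2.npz');c={k:d[k] for k in('F','cx','cy','R','t')}
P=[onz(c,240+x/8,110+y/6.6,50) for x,y in[(180,75),(622,155),(518,522),(92,445)]]
print(np.round(P,1),np.mean(P,0),[np.linalg.norm(P[i]-P[i-1]) for i in range(4)])
print(onz(c,286.1,159.7,124))
s=telemetry.state();print(s['ee_pos'],s['ee_rot'])
E
```

```text
[[510.  445.3  50. ]
 [571.  433.1  50. ]
 [558.8 370.8  50. ]
 [497.3 383.7  50. ]] [534.25843498 408.24923106  50.        ] [np.float64(62.82454957458403), np.float64(62.20267491183978), np.float64(63.4688983340032), np.float64(62.890723275082635)]
[533.92131584 409.8389623  124.        ]
[525.47724086 357.74997789 405.37282486] [-1.79891316e+02 -1.52066711e-01  6.55040246e-01]
```

>>> jog_arm(
  series=[
    [[5,30,0],[0,0,0],1],
    [[8.5,51.5,-15],[0,0,0],1],
    [[8.5,51.5,-45],[0,0,0],1],
    [[8.5,51.5,-75],[0,0,0],1],
    [[8.5,51.5,-100],[0,0,0],1],
  ],
)

```text
time_s: 4.2
ee_pos: [533.1, 408.7, 304.2]
ee_rot: [-179.9, -0.1, 0.7]
force: [0.2, -0.2, -0.7]
gripper_width: 91.2
```

```bash
python3 - <<'E'
from h import *
im,c,f=grab('wrist','w3');grab('scene','s3')
s=telemetry.state();print(s['ee_pos'],s['ee_rot'],s['force'])
E
```

```text
[532.40344458 407.87302633 301.08684593] [179.77255983   0.31329918   0.63703175] [-0.78695978 -0.55126659 -0.44011704]
```

View pics/w3.png

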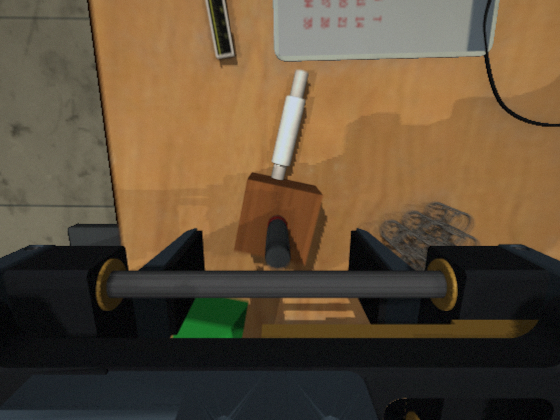

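The punch top (278,257) is centred between the fingers at column 276. I'll descend and close, using a grip firm enough for the pressing.

>>> jog_arm(
  series=[
    [[1,1,-18],[0,0,0],1],
    [[1,1,-35],[0,0,0],1],
    [[1,1,-35],[0,0,0],0.6],
    [[1,1,-35],[0,0,0],0.3],
    [[1,1,-35],[0,0,0],0.2],
  ],
  squeeze=40,
)

```text
time_s: 4.72
ee_pos: [533.9, 409.0, 268.6]
ee_rot: [179.9, 0.1, 0.6]
force: [-0.5, 0.0, 0.8]
gripper_width: 73.9
```

>>> jog_arm(
  series=[
    [[0,0,0],[0,0,0],0.1],
    [[0,0,0],[0,0,0],0],
    [[0,0,0],[0,0,0],0],
    [[0,0,0],[0,0,0],0],
    [[0,0,0],[0,0,0],0],
  ],
)

```text
time_s: 5.13
ee_pos: [533.9, 409.0, 268.9]
ee_rot: [179.9, 0.1, 0.6]
force: [0.8, -0.4, 0.1]
gripper_width: 40.3
```

>>> jog_arm(
  series=[
    [[0,0,0],[0,0,0],0],
    [[0,0,0],[0,0,0],0],
    [[0,0,0],[0,0,0],0],
    [[0,0,0],[0,0,0],0],
    [[0,0,0],[0,0,0],0],
  ],
)

```text
time_s: 5.55
ee_pos: [533.9, 409.0, 268.8]
ee_rot: [179.9, 0.1, 0.6]
force: [0.3, 0.8, 0.5]
gripper_width: 15.5
```

>>> jog_arm(
  series=[
    [[0,0,0],[0,0,0],0],
    [[0,0,0],[0,0,0],0],
    [[0,0,0],[0,0,0],0],
    [[0,0,0],[0,0,0],0],
    [[0,0,0],[0,0,0],0],
  ],
)

```text
time_s: 5.97
ee_pos: [533.9, 409.0, 268.8]
ee_rot: [179.9, 0.1, 0.6]
force: [-0.3, -0.1, 0.1]
gripper_width: 15.3
```

>>> jog_arm(
  series=[
    [[0,0,15],[0,0,0],0],
    [[0,0,35],[0,0,0],0],
    [[0,0,65],[0,0,0],0],
    [[0,0,100],[0,0,0],0],
    [[0,0,130],[0,0,0],0],
  ],
)

```text
time_s: 6.38
ee_pos: [533.8, 409.0, 400.3]
ee_rot: [179.9, 0.1, 0.6]
force: [1.2, 1.0, -1.2]
gripper_width: 15.3
```

>>> jog_arm(
  series=[
    [[0,0,5],[0,0,0],0],
    [[0,0,5],[0,0,0],0],
    [[0,0,5],[0,0,0],0],
    [[0,0,5],[0,0,0],0],
    [[0,0,5],[0,0,0],0],
  ],
)

```text
time_s: 6.8
ee_pos: [533.6, 408.8, 402.7]
ee_rot: [179.7, 0.4, 0.6]
force: [-0.3, -0.6, -1.8]
gripper_width: 15.5
```

```bash
python3 - <<'E'
from h import *
im,c,f=grab('wrist','w4');np.savez('w4.npz',im=im,**c);i2,c2,_=grab('scene','s4');i3,c3,_=grab('top','t4')
s=telemetry.state();print(s['ee_pos'],s['ee_rot'],s['force'])
e=s['ee_pos'];tip=e-[0,0,262.8]
for cc in(c,c2,c3):print(proj(cc,tip),proj(cc,tip+[0,0,44]),proj(cc,tip+[0,0,118]))
u,v=map(int,proj(c2,tip+[0,0,30]))
cv2.imwrite('pics/s4c.png',cv2.resize(i2[v-45:v+75,u-60:u+60],None,fx=5,fy=5,interpolation=cv2.INTER_CUBIC)[:,:,::-1]);print(u,v)
E
```

```text
[533.79392118 408.96094914 403.82191642] [179.81961068   0.25110479   0.61705587] [ 0.88358201  0.15818854 -0.65101384]
(np.float64(278.75272375831014), np.float64(220.66016252140767)) (np.float64(278.8723563646009), np.float64(238.22127464608678)) (np.float64(279.2409202101538), np.float64(292.32350661730874))
(np.float64(148.09712894492927), np.float64(247.25478664185465)) (np.float64(145.83906465252826), np.float64(232.5774443093411)) (np.float64(141.8412010900244), np.float64(206.59146494506007))
(np.float64(144.440209948152), np.float64(201.46752466859007)) (np.float64(139.1202369080061), np.float64(199.78438613650715)) (np.float64(129.19593041466135), np.float64(196.64452385955624))
146 237
```

View pics/w4.png

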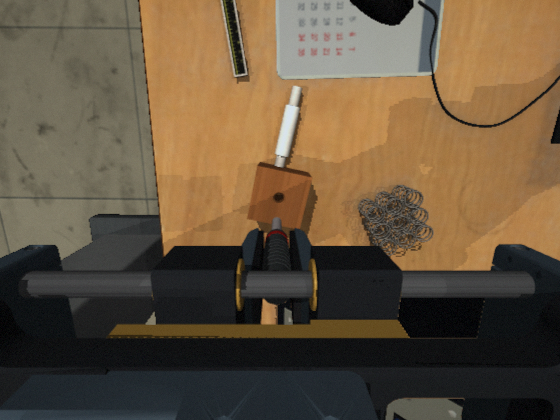

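View pics/s4c.png

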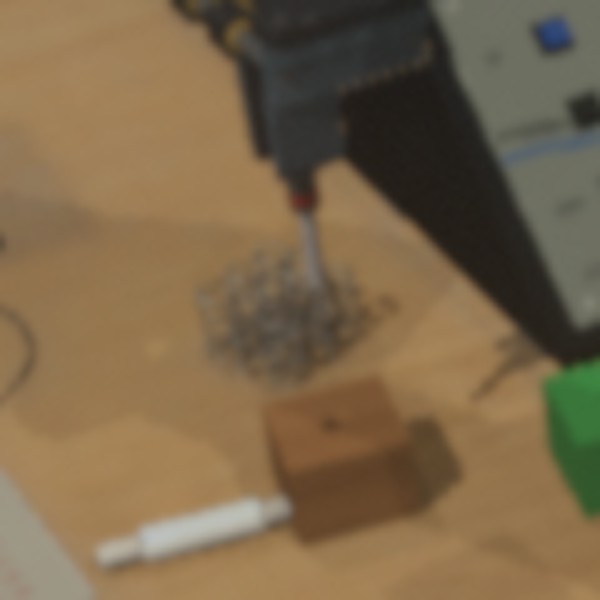

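```bash
python3 - <<'E'
from h import *
d=np.load('w4.npz');c={k:d[k] for k in('F','cx','cy','R','t')};im=d['im']
print(onz(c,278.3,197.3,50))
cv2.imwrite('pics/w4c.png',cv2.resize(im[180:250,235:325],None,fx=8,fy=8,interpolation=cv2.INTER_CUBIC)[:,:,::-1])
E
```

```text
[533.43065359 410.15487152  50.        ]
```

View pics/w4c.png

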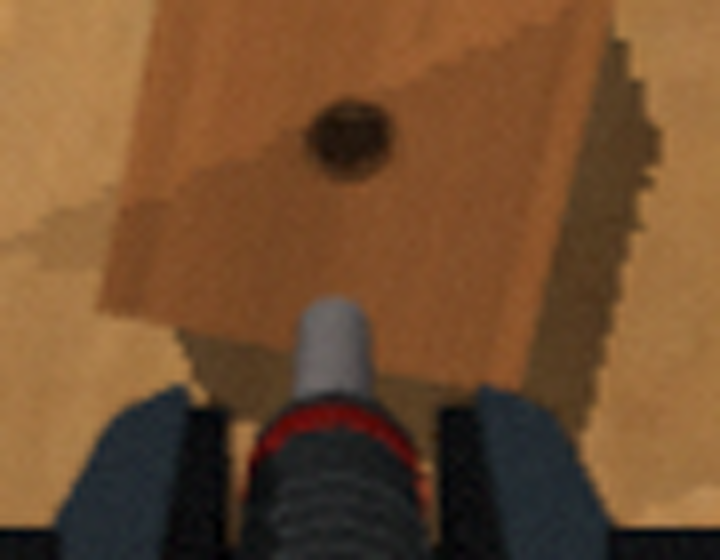

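>>> jog_arm(
  series=[
    [[-25,-12,0],[0,0,0],0],
    [[-55,-30,0],[0,0,0],0],
    [[-85,-55,0],[0,0,0],0],
    [[-110,-85,0],[0,0,0],0],
    [[-130,-120,0],[0,0,0],0],
  ],
)

```text
time_s: 7.37
ee_pos: [401.8, 288.4, 403.1]
ee_rot: [179.8, 0.3, 0.7]
force: [0.6, -0.2, -0.5]
gripper_width: 15.2
```

>>> jog_arm(
  series=[
    [[0,-35,0],[0,0,0],0],
    [[0,-75,0],[0,0,0],0],
    [[0,-115,0],[0,0,0],0],
    [[0,-155,0],[0,0,0],0],
    [[0,-195,0],[0,0,0],0],
  ],
)

```text
time_s: 7.78
ee_pos: [401.1, 91.7, 403.1]
ee_rot: [179.8, 0.3, 0.8]
force: [0.2, -0.1, -1.2]
gripper_width: 15.4
```

>>> jog_arm(
  series=[
    [[0,-40,0],[0,0,0],0],
    [[0,-80,0],[0,0,0],0],
    [[0,-120,0],[0,0,0],0],
    [[0,-160,0],[0,0,0],0],
    [[0,-200,0],[0,0,0],0],
  ],
)

```text
time_s: 8.2
ee_pos: [400.4, -110.1, 403.1]
ee_rot: [179.8, 0.3, 0.8]
force: [1.5, 1.1, -1.2]
gripper_width: 15.4
```

>>> jog_arm(
  series=[
    [[0,-40,0],[0,0,0],0],
    [[0,-80,0],[0,0,0],0],
    [[0,-120,0],[0,0,0],0],
    [[10,-150,0],[0,0,0],0],
    [[25,-180,0],[0,0,0],0],
  ],
)

```text
time_s: 8.62
ee_pos: [424.3, -292.2, 402.9]
ee_rot: [179.8, 0.3, 0.6]
force: [-0.2, 0.5, -0.4]
gripper_width: 15.6
```

>>> jog_arm(
  series=[
    [[26,-28,-10],[0.001,-0.002,0],0],
    [[52,-55,-20],[0.002,-0.003,0],0],
    [[70,-75,-32],[0.003,-0.005,0],0],
    [[77,-83,-42],[0.003,-0.005,0],0],
    [[77,-83,-48],[0.003,-0.005,0],0],
  ],
)

```text
time_s: 9.03
ee_pos: [502.2, -376.5, 352.3]
ee_rot: [-179.9, 0.2, 0.6]
force: [-0.9, -0.2, -0.8]
gripper_width: 15.0
```

>>> jog_arm(
  series=[
    [[0,0,0],[0,0,0],0],
    [[0,0,0],[0,0,0],0],
    [[0,0,0],[0,0,0],0],
    [[0,0,0],[0,0,0],0],
    [[0,0,0],[0,0,0],0],
  ],
)

```text
time_s: 9.45
ee_pos: [501.8, -375.9, 353.6]
ee_rot: [-180.0, 0.1, 0.6]
force: [-0.4, -0.0, -1.2]
gripper_width: 15.2
```

```bash
cat >> h.py <<'E'
def tip(s,L=262.8):
    return s['ee_pos']+Ro.from_euler('xyz',s['ee_rot'],degrees=True).apply([0,0,L])
E
python3 - <<'E'
from h import *
im,c,f=grab('wrist');s=telemetry.state()
for i in range(3):
  s=telemetry.state();print(s['ee_pos'],s['ee_rot'],s['force'],tip(s))
u,v=map(int,proj(c,tip(s)));print(proj(c,tip(s)),proj(c,(500.5,-376.2,74)))
u0,v0=u-50,v-45
cv2.imwrite('pics/w5c.png',cv2.resize(im[v0:v0+75,u0:u0+100],None,fx=8,fy=8,interpolation=cv2.INTER_CUBIC)[:,:,::-1]);print(u0,v0)
np.savez('w5.npz',im=im,**c)
i3,c3,_=grab('top','t5');i4,c4,_=grab('scene','s5')
E
```

```text
[ 501.91251218 -376.01410901  353.45003445] [-1.79979383e+02  8.83289339e-02  6.19579560e-01] [-0.16195682  0.29832297 -1.05754228] [ 501.50637293 -375.92393099   90.65036375]
[ 501.91251218 -376.01410901  353.45003445] [-1.79979383e+02  8.83289339e-02  6.19579560e-01] [-0.16195682  0.29832297 -1.05754228] [ 501.50637293 -375.92393099   90.65036375]
[ 501.91251218 -376.01410901  353.45003445] [-1.79979383e+02  8.83289339e-02  6.19579560e-01] [-0.16195682  0.29832297 -1.05754228] [ 501.50637293 -375.92393099   90.65036375]
(np.float64(276.7189260133474), np.float64(221.7907366119307)) (np.float64(275.6241886297725), np.float64(216.926119405265))
226 176
```

View pics/w5c.png

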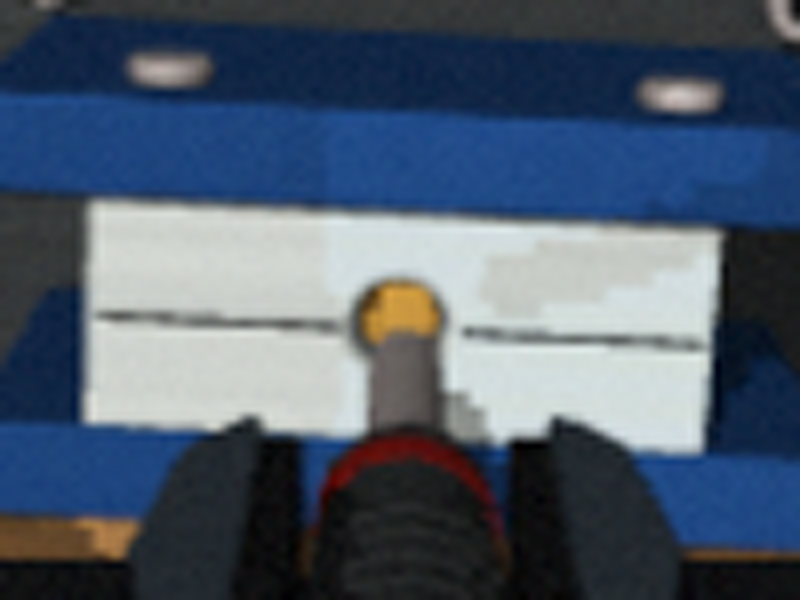

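View pics/s5.png

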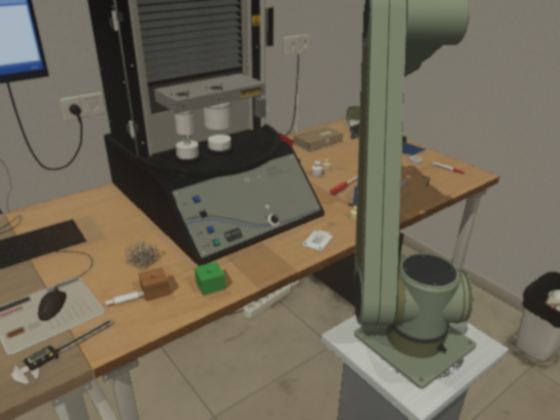

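>>> jog_arm(
  series=[
    [[-0.2,0.3,-4],[0,0,0],0],
    [[-0.5,0.7,-8],[0,0,0],0],
    [[-0.5,0.7,-11],[0,0,0],0],
    [[-0.5,0.7,-13],[0,0,0],0],
    [[-0.5,0.7,-13],[0,0,0],0],
  ],
)

```text
time_s: 10.02
ee_pos: [501.4, -375.5, 339.1]
ee_rot: [-179.9, 0.2, 0.6]
force: [-0.7, -0.6, -1.0]
gripper_width: 15.3
```

```bash
python3 - <<'E'
from h import *
im,c,f=grab('wrist');s=telemetry.state()
print(s['ee_pos'],s['ee_rot'],s['force'],tip(s))
print(proj(c,tip(s)),proj(c,(501,-376,74)))
u0,v0=226,176
cv2.imwrite('pics/w6c.png',cv2.resize(im[v0:v0+75,u0:u0+100],None,fx=8,fy=8,interpolation=cv2.INTER_CUBIC)[:,:,::-1])
E
```

```text
[ 501.48541254 -375.51413123  339.48219964] [-1.79922509e+02  1.57679195e-01  6.09667588e-01] [ 0.03828804 -0.51027037 -0.96920088] [ 500.75844193 -375.16641519   76.68343517]
(np.float64(276.9023401828489), np.float64(222.00528927493386)) (np.float64(277.17258975500147), np.float64(222.0527932818786))
```

View pics/w6c.png

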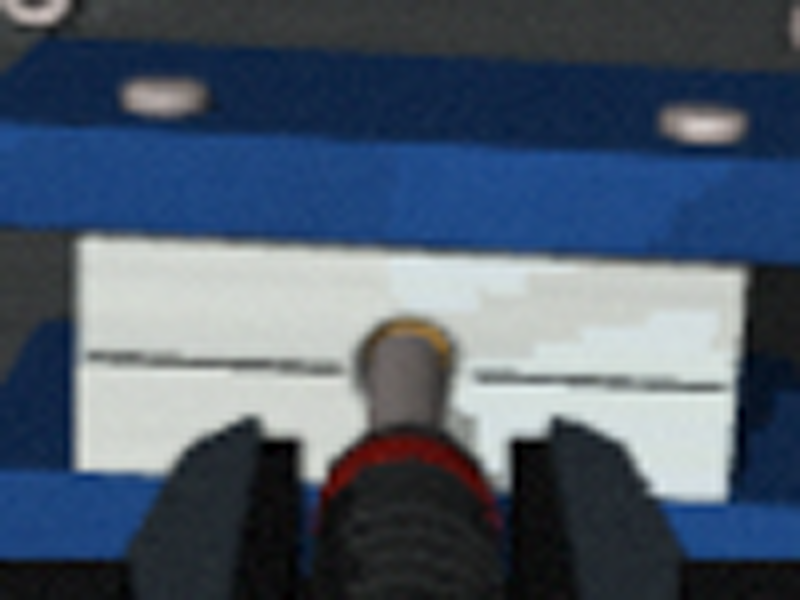

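The tip now sits over the bore mouth at about (408,370) in the crop. I'll go down in small steps and watch the force.

>>> jog_arm(
  series=[
    [[0,0,-1],[0,0,0],0],
    [[0,0,-2],[0,0,0],0],
    [[0,0,-3],[0,0,0],0],
    [[0,0,-4],[0,0,0],0],
    [[0,0,-5],[0,0,0],0],
  ],
)

```text
time_s: 10.48
ee_pos: [501.5, -375.5, 334.4]
ee_rot: [-179.9, 0.2, 0.6]
force: [0.6, 0.6, -1.5]
gripper_width: 15.1
```

>>> jog_arm(
  series=[
    [[0,0,-0.5],[0,0,0],0],
    [[0,0,-1],[0,0,0],0],
    [[0,0,-1.5],[0,0,0],0],
    [[0,0,-2],[0,0,0],0],
    [[0,0,-2.5],[0,0,0],0],
  ],
)

```text
time_s: 10.9
ee_pos: [501.5, -375.6, 331.9]
ee_rot: [-179.9, 0.1, 0.6]
force: [0.3, -0.1, -1.0]
gripper_width: 15.4
```

>>> jog_arm(
  series=[
    [[0,0,-0.6],[0,0,0],0],
    [[0,0,-1.2],[0,0,0],0],
    [[0,0,-1.8],[0,0,0],0],
    [[0,0,-2.4],[0,0,0],0],
    [[0,0,-3],[0,0,0],0],
  ],
)

```text
time_s: 11.32
ee_pos: [501.5, -375.5, 329.8]
ee_rot: [-180.0, 0.1, 0.6]
force: [-1.3, 0.5, 5.4]
gripper_width: 15.6
```

>>> jog_arm(
  series=[
    [[0,0,-0.6],[0,0,0],0],
    [[0,0,-1.2],[0,0,0],0],
    [[0,0,-1.8],[0,0,0],0],
    [[0,0,-2.4],[0,0,0],0],
    [[0,0,-3],[0,0,0],0],
  ],
)

```text
time_s: 11.73
ee_pos: [501.4, -375.5, 327.3]
ee_rot: [-180.0, 0.1, 0.6]
force: [-1.1, 1.3, 5.4]
gripper_width: 15.6
```

>>> jog_arm(
  series=[
    [[0,0,-0.8],[0,0,0],0],
    [[0,0,-1.6],[0,0,0],0],
    [[0,0,-2.4],[0,0,0],0],
    [[0,0,-3.2],[0,0,0],0],
    [[0,0,-4],[0,0,0],0],
  ],
)

```text
time_s: 12.15
ee_pos: [501.4, -375.5, 323.7]
ee_rot: [-180.0, 0.1, 0.6]
force: [-1.0, 0.4, 5.2]
gripper_width: 15.4
```

>>> jog_arm(
  series=[
    [[0,0,-0.8],[0,0,0],0],
    [[0,0,-1.6],[0,0,0],0],
    [[0,0,-2.4],[0,0,0],0],
    [[0,0,-3.2],[0,0,0],0],
    [[0,0,-4],[0,0,0],0],
  ],
)

```text
time_s: 12.57
ee_pos: [501.3, -375.5, 320.1]
ee_rot: [180.0, 0.1, 0.6]
force: [-2.1, 0.0, 5.7]
gripper_width: 15.5
```

>>> jog_arm(
  series=[
    [[0,0,-0.7],[0,0,0],0],
    [[0,0,-1.4],[0,0,0],0],
    [[0,0,-2.1],[0,0,0],0],
    [[0,0,-2.8],[0,0,0],0],
    [[0,0,-3.5],[0,0,0],0],
  ],
)

```text
time_s: 12.98
ee_pos: [501.3, -375.4, 316.9]
ee_rot: [180.0, 0.1, 0.6]
force: [-0.8, 0.8, 6.4]
gripper_width: 15.8
```

>>> jog_arm(
  series=[
    [[0,0,-0.5],[0,0,0],0],
    [[0,0,-1],[0,0,0],0],
    [[0,0,-1.5],[0,0,0],0],
    [[0,0,-2],[0,0,0],0],
    [[0,0,-2.5],[0,0,0],0],
  ],
)

```text
time_s: 13.4
ee_pos: [501.3, -375.4, 314.6]
ee_rot: [180.0, 0.1, 0.6]
force: [-0.4, 1.2, 4.7]
gripper_width: 15.7
```

>>> jog_arm(
  series=[
    [[0,0,-0.4],[0,0,0],0],
    [[0,0,-0.8],[0,0,0],0],
    [[0,0,-1.2],[0,0,0],0],
    [[0,0,-1.6],[0,0,0],0],
    [[0,0,-2],[0,0,0],0],
  ],
)

```text
time_s: 13.82
ee_pos: [501.3, -375.4, 312.6]
ee_rot: [180.0, 0.1, 0.6]
force: [-0.8, 1.4, 5.0]
gripper_width: 15.1
```

>>> jog_arm(
  series=[
    [[0,0,-0.3],[0,0,0],0],
    [[0,0,-0.6],[0,0,0],0],
    [[0,0,-0.9],[0,0,0],0],
    [[0,0,-1.2],[0,0,0],0],
    [[0,0,-1.5],[0,0,0],0],
  ],
)

```text
time_s: 14.23
ee_pos: [501.3, -375.4, 311.0]
ee_rot: [180.0, 0.1, 0.6]
force: [-1.7, 1.6, 4.4]
gripper_width: 15.4
```

>>> jog_arm(
  series=[
    [[0,0,-0.25],[0,0,0],0],
    [[0,0,-0.5],[0,0,0],0],
    [[0,0,-0.75],[0,0,0],0],
    [[0,0,-1],[0,0,0],0],
    [[0,0,-1.25],[0,0,0],0],
  ],
)

```text
time_s: 14.65
ee_pos: [501.3, -375.4, 309.7]
ee_rot: [180.0, 0.1, 0.6]
force: [-1.0, 1.9, 5.3]
gripper_width: 15.6
```

>>> jog_arm(
  series=[
    [[0,0,-0.25],[0,0,0],0],
    [[0,0,-0.5],[0,0,0],0],
    [[0,0,-0.75],[0,0,0],0],
    [[0,0,-1],[0,0,0],0],
    [[0,0,-1.25],[0,0,0],0],
  ],
)

```text
time_s: 15.07
ee_pos: [501.3, -375.4, 309.4]
ee_rot: [180.0, 0.0, 0.6]
force: [-2.9, 1.7, 9.0]
gripper_width: 15.5
```

>>> jog_arm(
  series=[
    [[0,0,-0.2],[0,0,0],0],
    [[0,0,-0.4],[0,0,0],0],
    [[0,0,-0.6],[0,0,0],0],
    [[0,0,-0.8],[0,0,0],0],
    [[0,0,-1],[0,0,0],0],
  ],
)

```text
time_s: 15.48
ee_pos: [501.2, -375.4, 309.4]
ee_rot: [179.9, 0.0, 0.6]
force: [-2.6, 0.7, 10.0]
gripper_width: 15.3
```

>>> jog_arm(
  series=[
    [[0,0,-0.4],[0,0,0],0],
    [[0,0,-0.8],[0,0,0],0],
    [[0,0,-1.1],[0,0,0],0],
    [[0,0,-1.4],[0,0,0],0],
    [[0,0,-1.6],[0,0,0],0],
  ],
)

```text
time_s: 15.9
ee_pos: [501.1, -375.3, 309.3]
ee_rot: [179.9, -0.0, 0.6]
force: [-2.6, 1.7, 13.4]
gripper_width: 15.2
```

```bash
python3 - <<'E'
from h import *
im,c,f=grab('wrist');s=telemetry.state()
print(s['ee_pos'],s['ee_rot'],s['force'],tip(s))
i2,c2,_=grab('top')
cv2.imwrite('pics/w7.png',im[:,:,::-1])
cv2.imwrite('pics/w7c.png',cv2.resize(im[176:251,226:326],None,fx=8,fy=8,interpolation=cv2.INTER_CUBIC)[:,:,::-1])
E
```

```text
[ 501.12346012 -375.300466    309.34813344] [ 1.79910184e+02 -3.22267050e-02  6.13456169e-01] [-3.26417717  2.40562499 12.33544054] [ 501.27567722 -375.71082156   46.5484979 ]
```

View pics/w7c.png

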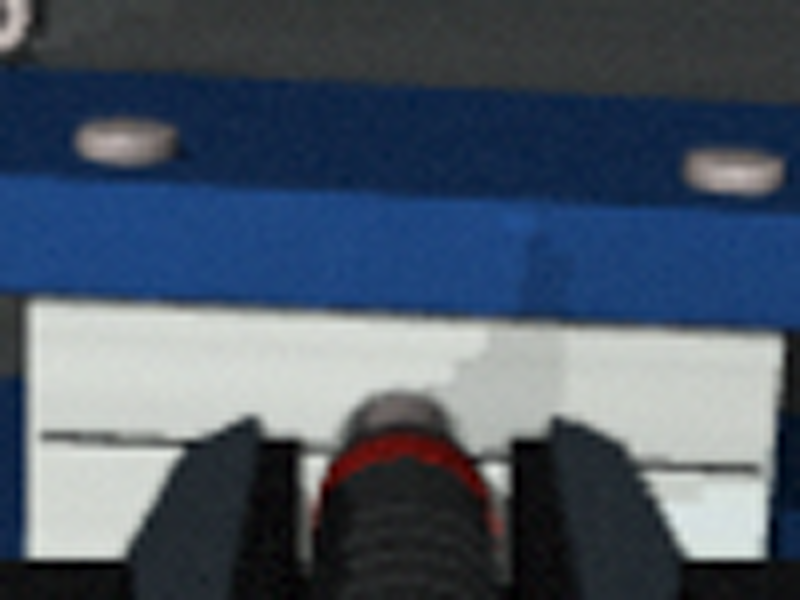

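>>> jog_arm(
  series=[
    [[0,0,-1.2],[0,0,0],0],
    [[0,0,-1.5],[0,0,0],0],
    [[0,0,-1.8],[0,0,0],0],
    [[0,0,-2.0],[0,0,0],0],
    [[0,0,-2.0],[0,0,0],0],
  ],
)

```text
time_s: 16.42
ee_pos: [501.0, -375.2, 309.3]
ee_rot: [179.9, -0.1, 0.6]
force: [-3.5, 1.7, 13.7]
gripper_width: 15.6
```

It stopped firmly at 309.3 mm (tip 27.4 mm below the face) with the force up to ~15 N, so the pin is on the pad. Withdrawing.

>>> jog_arm(
  series=[
    [[0,0,3],[0,0,0],0],
    [[0,0,10],[0,0,0],0],
    [[0,0,22],[0,0,0],0],
    [[0,0,40],[0,0,0],0],
    [[0,0,65],[0,0,0],0],
  ],
)

```text
time_s: 16.83
ee_pos: [500.8, -375.1, 372.3]
ee_rot: [-180.0, 0.1, 0.6]
force: [0.2, 0.3, -1.5]
gripper_width: 15.3
```

>>> jog_arm(
  series=[
    [[0,0,15],[0,0,0],0],
    [[0,0,28],[0,0,0],0],
    [[0,0,28],[0,0,0],0],
    [[0,0,28],[0,0,0],0],
    [[0,0,28],[0,0,0],0],
  ],
)

```text
time_s: 17.25
ee_pos: [500.7, -375.0, 398.9]
ee_rot: [-179.9, 0.2, 0.6]
force: [0.6, -0.1, -0.4]
gripper_width: 15.5
```

```bash
python3 - <<'E'
from h import *
im,c,f=grab('wrist');s=telemetry.state()
print(s['ee_pos'],s['ee_rot'],s['force'],tip(s),proj(c,tip(s)))
cv2.imwrite('pics/w8c.png',cv2.resize(im[170:260,216:336],None,fx=6.6,fy=6.6,interpolation=cv2.INTER_CUBIC)[:,:,::-1])
E
```

```text
[ 500.7279864  -374.99177429  398.68110233] [-179.85774837    0.26529835    0.61912164] [-0.67585401 -0.5843084  -1.34048946] [ 499.50416466 -374.35249251  135.88472948] (np.float64(276.5017598990062), np.float64(221.50632084885174))
```

View pics/w8c.png

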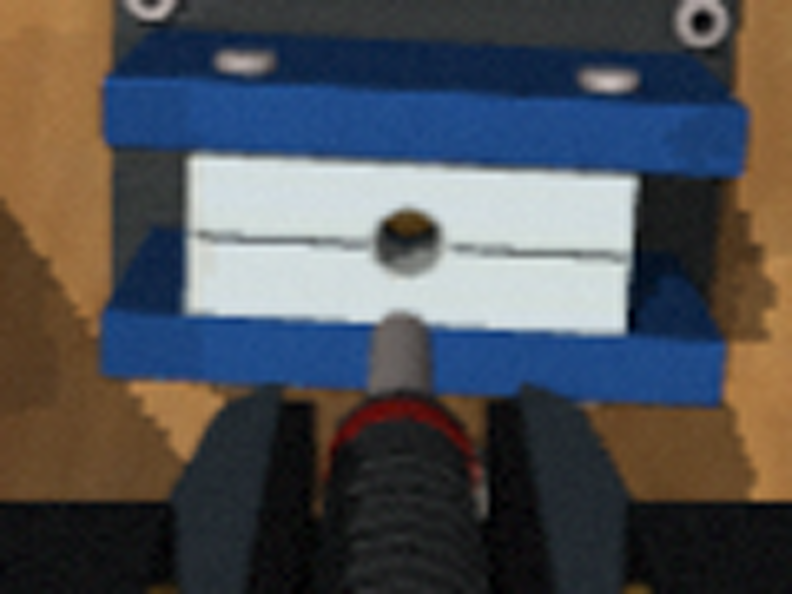

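The bore now looks deep, with the pin far down (crop 408,243), and the punch is still straight in the grip. Carrying it back in front of the tester.

>>> jog_arm(
  series=[
    [[-30,25,2],[0,0,0],0],
    [[-60,50,4],[0,0,0],0],
    [[-80,82,4],[0,0,0],0],
    [[-95,118,4],[0,0,0],0],
    [[-100,155,4],[0,0,0],0],
  ],
)

```text
time_s: 17.72
ee_pos: [398.2, -218.7, 401.4]
ee_rot: [-179.8, 0.4, 0.5]
force: [0.5, 0.7, -0.5]
gripper_width: 15.6
```

>>> jog_arm(
  series=[
    [[0,40,0],[0,0,0],0],
    [[0,80,0],[0,0,0],0],
    [[0,120,0],[0,0,0],0],
    [[0,160,0],[0,0,0],0],
    [[0,200,0],[0,0,0],0],
  ],
)

```text
time_s: 18.13
ee_pos: [397.4, -17.0, 400.7]
ee_rot: [-179.8, 0.5, 0.4]
force: [2.0, -0.4, -0.8]
gripper_width: 15.2
```

>>> jog_arm(
  series=[
    [[0,40,0],[0,0,0],0],
    [[0,80,0],[0,0,0],0],
    [[0,120,0],[0,0,0],0],
    [[0,160,0],[0,0,0],0],
    [[0,200,0],[0,0,0],0],
  ],
)

```text
time_s: 18.55
ee_pos: [396.6, 184.9, 399.9]
ee_rot: [-179.8, 0.6, 0.5]
force: [0.8, -0.0, -1.5]
gripper_width: 15.7
```

>>> jog_arm(
  series=[
    [[0,36,0],[0,0,0],0],
    [[10,66,0],[0,0,0],0],
    [[30,98,0],[0,0,0],0],
    [[55,126,0],[0,0,0],0],
    [[80,155,0],[0,0,0],0],
  ],
)

```text
time_s: 18.97
ee_pos: [476.8, 341.7, 398.7]
ee_rot: [-179.9, 0.7, 0.5]
force: [1.4, -0.5, -1.0]
gripper_width: 15.0
```

>>> jog_arm(
  series=[
    [[20,25,-5],[-0.001,-0.003,0],0],
    [[40,48,-10],[-0.001,-0.006,0],0],
    [[52,62,-20],[-0.001,-0.009,0],0],
    [[57,68,-30],[-0.001,-0.011,0],0],
    [[57,68,-35],[-0.001,-0.011,0],0],
  ],
)

```text
time_s: 19.38
ee_pos: [534.2, 410.4, 360.1]
ee_rot: [179.9, 0.2, 0.6]
force: [-0.1, 0.3, -1.2]
gripper_width: 15.6
```

>>> jog_arm(
  series=[
    [[0,0,0],[0,0,0],0],
    [[0,0,0],[0,0,0],0],
    [[0,0,0],[0,0,0],0],
    [[0,0,0],[0,0,0],0],
    [[0,0,0],[0,0,0],0],
  ],
)

```text
time_s: 19.8
ee_pos: [533.9, 409.9, 361.3]
ee_rot: [180.0, 0.2, 0.6]
force: [-0.1, 0.2, -0.9]
gripper_width: 15.2
```

```bash
cat > look.py <<'E'
from h import *
import sys
im,c,f=grab('wrist');s=telemetry.state()
print(s['ee_pos'],s['ee_rot'],s['force'],tip(s),proj(c,tip(s)),proj(c,(533.8,409.5,50)))
cv2.imwrite('pics/%s.png'%sys.argv[1],cv2.resize(im[170:260,216:336],None,fx=6.6,fy=6.6,interpolation=cv2.INTER_CUBIC)[:,:,::-1])
E
python3 look.py w9c
```

```text
[533.91307104 409.94891633 361.14476359] [1.79949679e+02 1.73023496e-01 5.57709343e-01] [ 0.85257212  0.22141217 -0.59537654] [533.12174554 409.71039316  98.34606323] (np.float64(276.6781361481843), np.float64(221.61586535164128)) (np.float64(277.41528345937996), np.float64(208.39605122747295))
```

View pics/w9c.png

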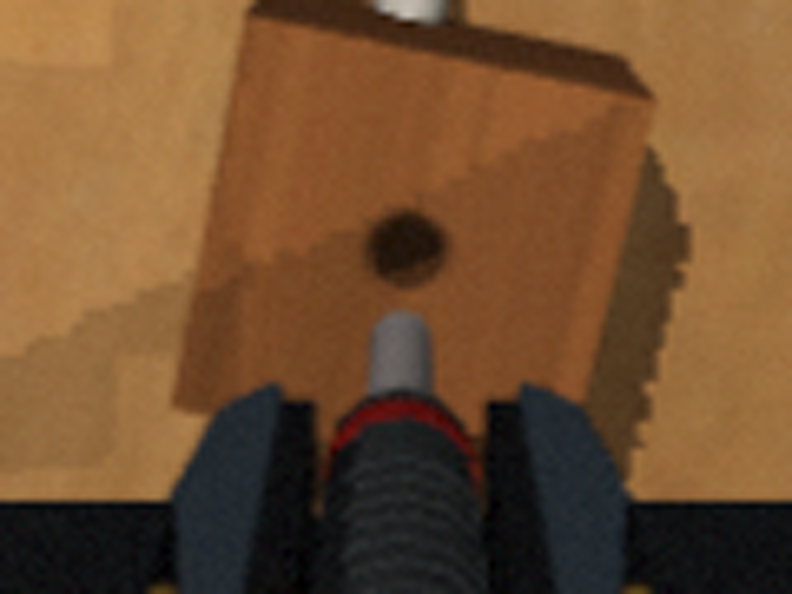

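>>> jog_arm(
  series=[
    [[0.4,0.5,-10],[0,0,0],0],
    [[0.7,1,-22],[0,0,0],0],
    [[0.7,1,-32],[0,0,0],0],
    [[0.7,1,-39],[0,0,0],0],
    [[0.7,1,-42],[0,0,0],0],
  ],
)

```text
time_s: 20.27
ee_pos: [534.3, 410.7, 316.6]
ee_rot: [179.8, 0.4, 0.6]
force: [-0.5, 0.2, -1.8]
gripper_width: 15.1
```

```bash
python3 look.py w10c
```

```text
[534.33689183 410.76635679 316.7352585 ] [179.82158063   0.34845822   0.56073253] [-0.37928581 -0.72779156 -1.47618663] [532.74671269 409.93239532  53.94139282] (np.float64(276.7936843221824), np.float64(221.66082042854185)) (np.float64(278.0101442581805), np.float64(220.85599289714915))
```

View pics/w10c.png

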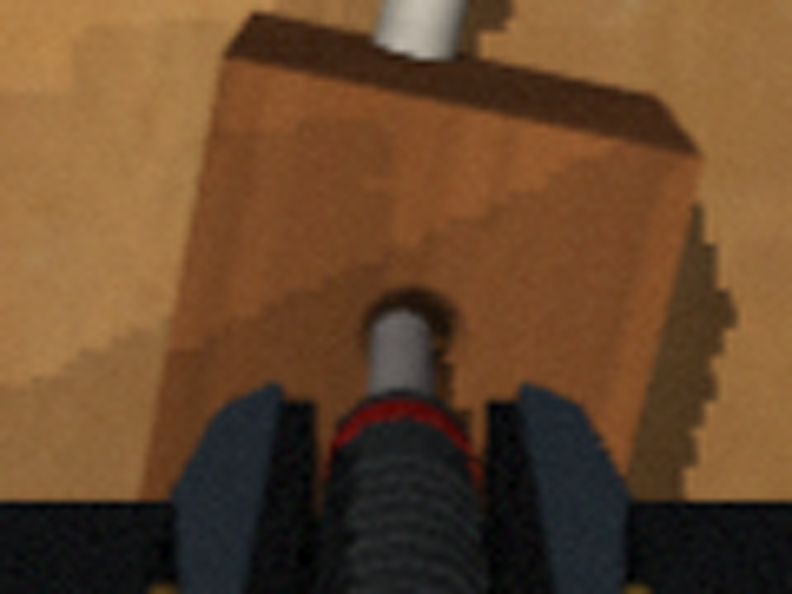

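>>> jog_arm(
  series=[
    [[-0.6,0.7,0],[0.003,-0.006,0],0],
    [[-0.6,0.7,0],[0.003,-0.006,0],0],
    [[-0.6,0.7,0],[0.003,-0.006,0],0],
    [[-0.6,0.7,0],[0.003,-0.006,0],0],
    [[-0.6,0.7,0],[0.003,-0.006,0],0],
  ],
)

```text
time_s: 20.73
ee_pos: [533.8, 411.5, 317.3]
ee_rot: [-180.0, -0.0, 0.6]
force: [0.2, 0.2, -0.5]
gripper_width: 15.2
```

```bash
python3 look.py w11c
```

```text
[533.78178063 411.51146433 317.19420743] [-1.79980664e+02 -3.64290186e-02  5.62664988e-01] [ 1.05751892  0.86884024 -1.31683313] [533.94799151 411.60178926  54.39427552] (np.float64(276.57971045863945), np.float64(221.73019400768263)) (np.float64(276.3801253839049), np.float64(222.6009811559283))
```

View pics/w11c.png

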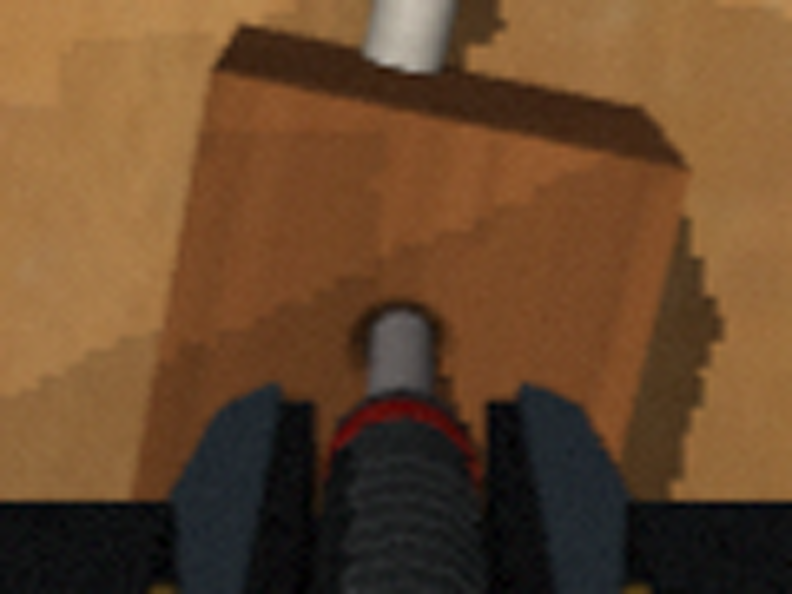

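>>> jog_arm(
  series=[
    [[-0.4,0,-2],[0,0,0],0],
    [[-0.4,0,-4],[0,0,0],0],
    [[-0.4,0,-6],[0,0,0],0],
    [[-0.4,0,-8],[0,0,0],0],
    [[-0.4,0,-10],[0,0,0],0],
  ],
)

```text
time_s: 21.2
ee_pos: [533.4, 411.6, 311.5]
ee_rot: [-179.8, -0.2, 0.6]
force: [-4.1, -3.9, 24.3]
gripper_width: 15.4
```

>>> jog_arm(
  series=[
    [[0,0,-3],[0,0,0],0],
    [[0,0,-6],[0,0,0],0],
    [[0,0,-9],[0,0,0],0],
    [[0,0,-12],[0,0,0],0],
    [[0,0,-15],[0,0,0],0],
  ],
)

```text
time_s: 21.62
ee_pos: [533.3, 411.1, 296.8]
ee_rot: [-179.9, -0.2, 0.6]
force: [0.4, -0.8, -0.5]
gripper_width: 15.6
```

```bash
python3 look.py w12c; python3 - <<'E'
from h import *
im,c,f=grab('scene');s=telemetry.state();u,v=map(int,proj(c,tip(s)));print(u,v)
cv2.imwrite('pics/s12.png',cv2.resize(im[v-70:v+40,u-70:u+80],None,fx=5,fy=5,interpolation=cv2.INTER_CUBIC)[:,:,::-1])
E
```

```text
[533.2556767  411.18065133 295.42356067] [-1.79925688e+02 -1.49951068e-01  5.66590094e-01] [-0.71611583 -1.11870688 -0.46073728] [533.94005552 411.52828357  32.62468172] (np.float64(276.1402411641899), np.float64(221.4052391933869)) (np.float64(276.0212679735275), np.float64(229.804488179891))
152 281
```

View pics/w12c.png

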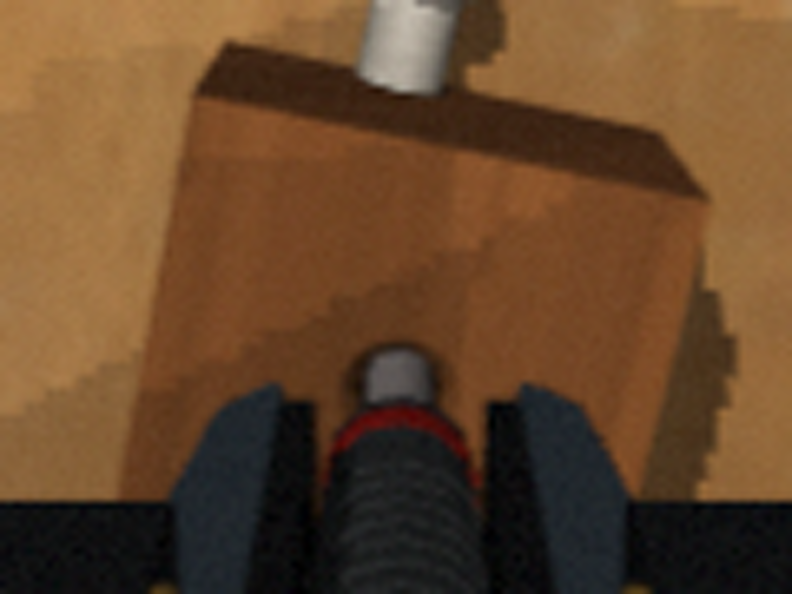

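View pics/s12.png

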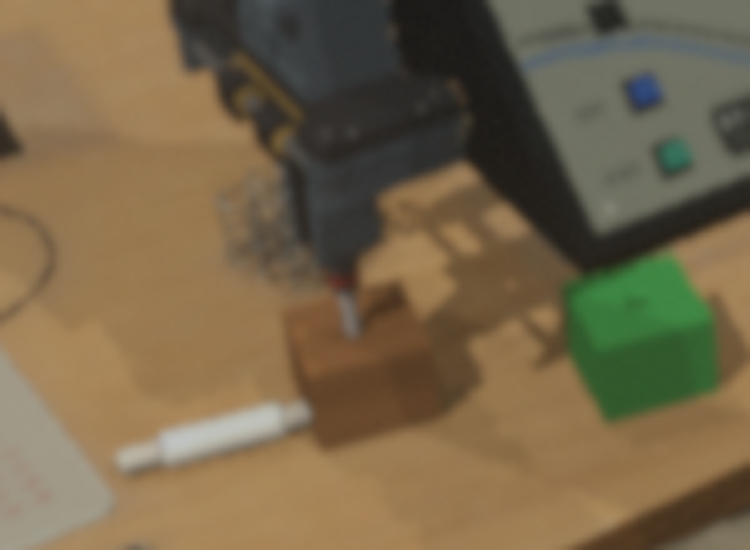

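The tip is inside the hole (rod ends at crop (400,345)) and the forces are near zero. Continuing down.

>>> jog_arm(
  series=[
    [[0,0,-3],[0,0,0],0],
    [[0,0,-6],[0,0,0],0],
    [[0,0,-9],[0,0,0],0],
    [[0,0,-12],[0,0,0],0],
    [[0,0,-14],[0,0,0],0],
  ],
)

```text
time_s: 22.13
ee_pos: [533.4, 411.2, 280.6]
ee_rot: [-180.0, -0.1, 0.6]
force: [0.6, -1.7, 0.5]
gripper_width: 15.5
```

>>> jog_arm(
  series=[
    [[0,0,-2],[0,0,0],0],
    [[0,0,-4],[0,0,0],0],
    [[0,0,-6],[0,0,0],0],
    [[0,0,-8],[0,0,0],0],
    [[0,0,-9],[0,0,0],0],
  ],
)

```text
time_s: 22.55
ee_pos: [533.4, 411.2, 271.4]
ee_rot: [-180.0, -0.1, 0.6]
force: [0.8, -1.7, 0.2]
gripper_width: 15.6
```

>>> jog_arm(
  series=[
    [[0,0,-0.6],[0,0,0],0],
    [[0,0,-1.2],[0,0,0],0],
    [[0,0,-1.8],[0,0,0],0],
    [[0,0,-2.4],[0,0,0],0],
    [[0,0,-3],[0,0,0],0],
  ],
)

```text
time_s: 22.97
ee_pos: [533.5, 411.1, 268.7]
ee_rot: [-180.0, -0.1, 0.6]
force: [-0.0, -2.1, 3.4]
gripper_width: 15.3
```

```bash
python3 look.py w13c
```

```text
[533.45191604 411.11111268 268.763906  ] [-1.79971348e+02 -1.23770609e-01  5.66819925e-01] [-0.24577124 -1.59406469  1.59409378] [534.01828945 411.24814054   5.96455204] (np.float64(276.68405831720554), np.float64(221.72654972488306)) (np.float64(276.56098361220813), np.float64(241.41292644179248))
```

View pics/w13c.png

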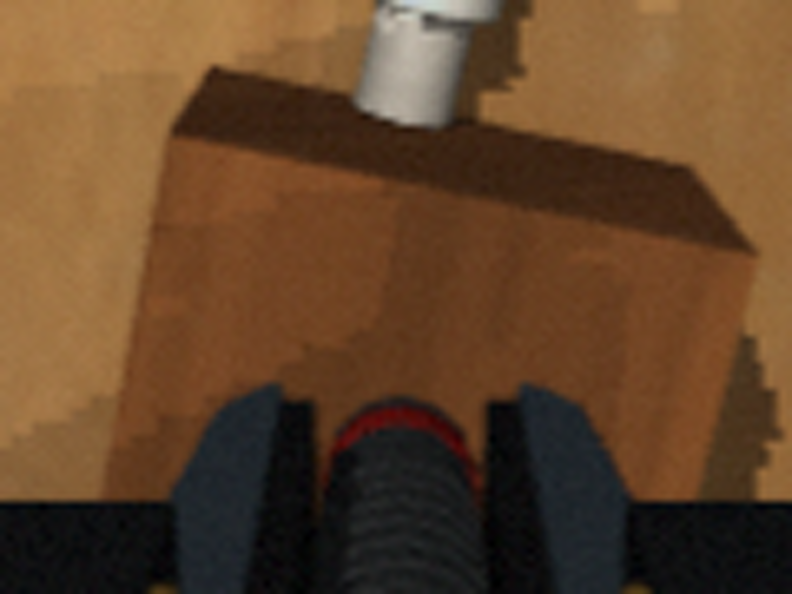

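Shoulder contact came at 268.7 mm, the same as at pick-up. Opening.

>>> jog_arm(
  series=[
    [[0,0,0],[0,0,0],0.2],
    [[0,0,0],[0,0,0],0.4],
    [[0,0,0],[0,0,0],0.7],
    [[0,0,0],[0,0,0],1],
    [[0,0,0],[0,0,0],1],
  ],
)

```text
time_s: 23.43
ee_pos: [533.4, 411.3, 268.6]
ee_rot: [-180.0, -0.1, 0.6]
force: [-0.2, -0.8, 0.7]
gripper_width: 42.0
```

>>> jog_arm(
  series=[
    [[0,0,0],[0,0,0],1],
    [[0,0,0],[0,0,0],1],
    [[0,0,0],[0,0,0],1],
    [[0,0,0],[0,0,0],1],
    [[0,0,0],[0,0,0],1],
  ],
)

```text
time_s: 23.85
ee_pos: [533.4, 411.3, 268.6]
ee_rot: [-180.0, -0.1, 0.6]
force: [-0.1, -0.2, 0.2]
gripper_width: 75.3
```

>>> jog_arm(
  series=[
    [[0,0,10],[0,0,0],1],
    [[0,0,30],[0,0,0],1],
    [[0,0,60],[0,0,0],1],
    [[0,0,95],[0,0,0],1],
    [[0,0,130],[0,0,0],1],
  ],
)

```text
time_s: 24.27
ee_pos: [533.1, 411.1, 400.4]
ee_rot: [-180.0, -0.1, 0.6]
force: [0.3, 0.7, -0.0]
gripper_width: 91.3
```

>>> jog_arm(
  series=[
    [[-10,-20,0],[0,0,0],1],
    [[-15,-50,0],[0,0,0],1],
    [[-15,-55,0],[0,0,0],1],
    [[-15,-55,0],[0,0,0],1],
    [[-15,-55,0],[0,0,0],1],
  ],
)

```text
time_s: 24.68
ee_pos: [518.3, 356.1, 401.1]
ee_rot: [-179.9, -0.1, 0.5]
force: [-0.2, 0.0, -0.1]
gripper_width: 91.2
```

```bash
python3 - <<'E'
from h import *
im,c,f=grab('wrist');s=telemetry.state();print(s['ee_pos'],s['force'])
u0,v0=230,90
a=cv2.resize(im[v0:v0+110,u0:u0+110],None,fx=5,fy=5,interpolation=cv2.INTER_CUBIC)[:,:,::-1];cv2.imwrite('pics/w14.png',a)
np.savez('w14.npz',im=im,**c)
i2,_,_=grab('scene','s14');i3,_,_=grab('top','t14')
cv2.imwrite('pics/s14c.png',cv2.resize(i2[235:310,95:235],None,fx=5,fy=5,interpolation=cv2.INTER_CUBIC)[:,:,::-1])
cv2.imwrite('pics/t14c.png',cv2.resize(i3[190:255,360:450],None,fx=6,fy=6,interpolation=cv2.INTER_CUBIC)[:,:,::-1])
E
```

```text
[518.35257503 356.60480474 400.67049555] [ 0.5775239  -0.09649481  0.42143221]
```

View pics/w14.png

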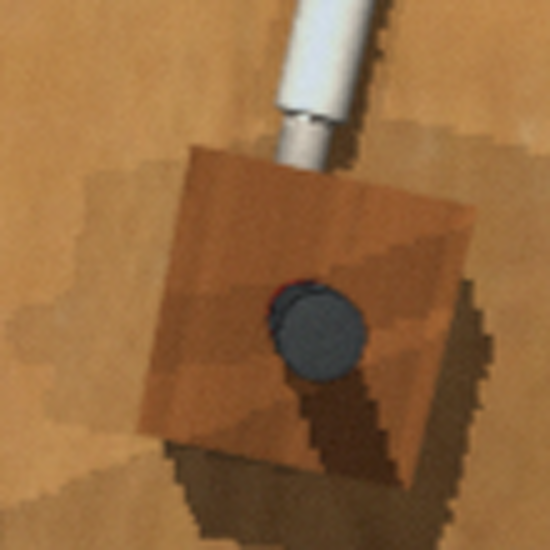

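View pics/s14c.png

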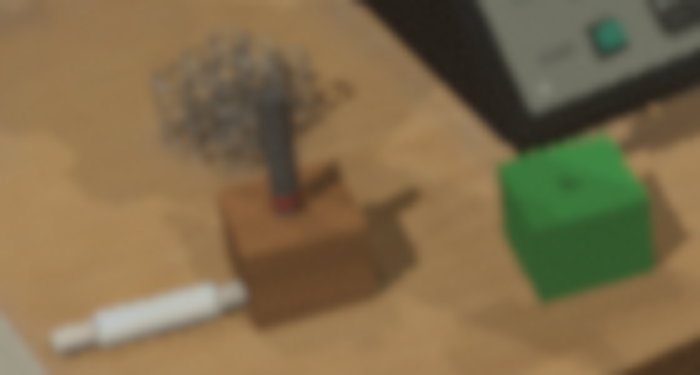

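View pics/t14c.png

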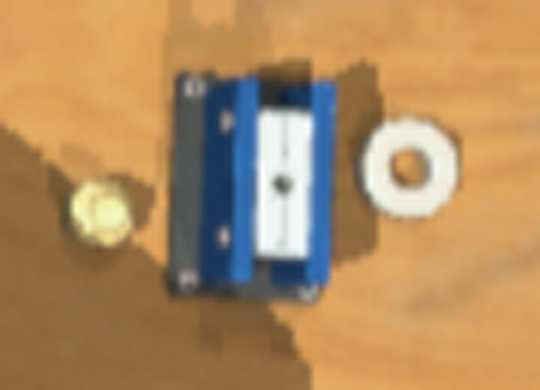

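The punch stands upright and seated as at the start, and the bore is empty in the top view. The weight, ring gauge and plug gauge haven't visibly moved.

```bash
python3 -c "
from workcell import env;print(env.job_done())"
```

```text
the job is handed in; nothing more can be done
None
```

I drove the pin down onto the rubber pad and stood the punch back in the wooden stand, seated and released. The job is handed in at about 25 s; it reported no verdict.

- **Pressing:** I lined the tip up over the bore by camera, so I didn't need to feel along the line. The pin moved at about 6–7 N. It then stopped about 27.4 mm below the block's top face, with the reading up to about 14 N (roughly 15 N with the tool's offset). More push moved it no further. The pin's travel was not measured directly; reaching the pad is judged from this stop.
- **Returning the punch:** The tip first caught the stand's chamfer at about 24 N, then slid into the hole. Its shoulder met the stand at the same height as at pick-up, 268.7 mm against 268.8 mm.
- **Last checks:** The pictures showed the punch upright in the stand and the pin no longer visible in the bore. The weight, ring gauge and plug gauge looked unmoved, and the gripper was clear. No check failed. The camera estimates of the stand hole disagreed by about 2 mm, so I corrected the position with closer pictures before lowering.

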